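Brace and uncap the square jar

ROBOT

A 6-joint arm with a two-finger parallel gripper is mounted at the origin on a cart in front of the work surface, level with it; the furniture and walls round the work are solid. World frame = base frame: x ahead of the robot, y to its left, z up, the work surface at z = 0. Lengths are in m, angles in degrees, forces in N, time in s.
With the tool pointing down it reaches from about 0.4 to 0.825 m from the base axis. Payload 7 kg.
Tool frame: the origin (TCP) lies midway between the tips of the shut fingers; the grasp point (between the pads) lies 19 mm behind it (r.grasp_offset is the distance from the TCP to the grasp point, in m); z points along the fingers, x is the direction in which the jaws open and shut, and the axes are right-handed (so a half turn about z gives the same grasp; the last joint's range is limited). The gripper opens to 88 mm and grips with 3 to 60 N. Pads are 19 mm wide; open, the fingers measure 130 mm over their backs; the gripper's body (78 mm by 193 mm) begins 47 mm behind the grasp point.
Start: joints at [82.282, 20.546, 0.682, 0, -70.136, -16.507], TCP at [0.277, 0.616, 0.227] pointing down, gripper open.
Joint ranges: [-176.03, 176.03], [-82.01, 121.73], [-58.28, 71.71], [-173.87, 95.51], [-174.79, -0.11], [-173.66, 173.66]. Speed limits (degrees/s): [136.94, 136.94, 172.46, 180, 180, 180].

INTERFACE

Orientations are given as [roll, pitch, yaw] about the fixed x, y, z axes, in that order (R = Rz(yaw) Ry(pitch) Rx(roll)).
In Python, from plant import r gives the robot as it stands.
- The arm moves only by the tool step_arm, never from a script. Its argument "deltas" is a list of rows, each a list of 7 numbers: the turn, a rotation vector about the tool's x, y, z in rad, then the shift along the tool's x, y, z in mm, then the opening, from -1 (shut) to 1 (fully open), so that 0 is half open. In form: [[ax, ay, az, x, y, z, grip], ...]. A call has 1 to 10 rows; each row shifts and turns the pose as measured when the row begins, along the tool's axes as they then stand; what a row does not reach is not made up. A row lasts 1/10 s, in which the tool goes at most 50 mm and 8.59 degrees, less where a joint would pass 70% of its speed; a pose out of reach is approached as far as the arm can. A call with a gripper value outside its range is refused whole. The fingers move at their own pace and stop on an object; "squeeze" is the grip in N (left out, the last holds). Time passes only in rows, so rows that do not move let the fingers close. It gives the time, the measured TCP pose, the force and the opening at its end, in the units of the state.
- r.get_state(): the state, without advancing time (a new reading comes with each control period).
- r.capture(name): name is "scene" or "top" or "wrist"; returns the picture (480x640x3 uint8, red, green, blue); there is no depth.
- r.camera_info(name): a dict with "vertical_fov" (degrees; the focal length in pixels is half the picture's height over the tangent of half this angle, whatever the lens; pixels are square), "cx", "cy" (the principal point, pixels), "view" (4x4, takes a point from world to camera coordinates). Camera axes: x right, y down, z forward; pixel columns grow to the right and rows downward; lengths in m; the calibration is good to about 2 mm. A picture is of the moment at which its call begins: read the wrist's pose just before it. camera_info takes no time and is no camera call; for the wrist camera it gives the pose at the moment of the call.
- r.close_job(): hands the job in, once; it reports no verdict.
The state is a dict: "time_s": time; "joints": joint angles; "qd": joint speeds; "joint_torque": joint torques, N m; "tcp_pos": TCP position; "eef_rot": TCP orientation; "contact_force": force on the tool from outside, world axes, zero at the start; "moment": the same for the moment, N m; "gripper_width": finger opening in m.
Only numpy, scipy, OpenCV 4.12 (cv2) and the standard library are available. Lean on these libraries where they do the work, as an engineer would, in place of code of your own. Each camera call takes 0.05 s, during which the arm holds its last target.

TASK

Swing the stand's drop bar down across the front of the square jar until it rests in its catch, so that the jar is braced; then unscrew the jar's tight cap counter-clockwise until its threads let go, and lift it straight off. Finish while still holding the cap level in the gripper, about 2 cm clear above the jar's mouth, with the bar still down, the jar standing unturned in its stand, and the bottles and small things around left where they are.

Things in the scene. Friction and masses are not known exactly. Their poses are not given: they have to be found in the camera images.
- stand: Aluminium jar stand fixed to the bench, base 108 x 160 x 8 mm; origin at bench level under the jar's place. +x: from jar to the round back post (18 mm thick, front 30.8 mm behind the origin). The bar closes on the -x side: pivot on the +y side, open-topped catch at x -34.8, y -40.5 mm. All but the bar is under 51 mm high. Only the bar stops the jar from turning: with it up, jar turns with cap.
- drop_bar (a joint): Bar angle: 0 = level, in its catch; grows as it swings up about an axis along the stand's x; range 0 to 1.9, starts standing up at 1.15 to 1.75. At angle a the bar runs from the hinge along -y*cos(a) + z*sin(a) of the stand. Stiff hinge (0.08 N m): it stays where it is left; 1 to 2 N at the tab closes it.
- bar_hinge (a point): Point on the bar's hinge axis, at (-34.8, 52, 40) mm in the stand's frame. The steel bar is 8 mm wide, 10 mm thick and runs from 4 mm behind to 124 mm beyond this point.
- bar_tab (a point): Top face (the side that faces up when closed) of the flat thumb tab near the bar's free end, 110 mm along the bar from the hinge; the tab is 22 mm long and 18 mm wide. When closed it is 45 mm above the bench, beyond the catch and 28 mm to the side of the jar.
- jar: Amber square jar, body 60 x 60 x 48 mm, loose in the stand on the base plate (8 mm above the bench); origin under its middle, z up, its x axis along the stand's x to within 0.03 rad. Round neck 40 mm across from 48 to 85 mm up. Mass about 0.35 kg.
- jar_mouth (a point): Centre of the jar's mouth, 85 mm above the jar's origin. A sprung rubber seal in it presses up on the cap with about 12 N, which makes the cap tight (turning takes about 0.2 to 0.5 N m), and stands 5 mm above the mouth once the cap is off. The cap's skirt covers the top 19 mm of the neck.
- cap: White ribbed cap, 58 mm across, 24 mm high, 40 g; origin at the centre of its lower rim, 66 mm above the jar's origin when on; z up. A raised bar on top runs along its +x, at first within 0.12 rad of the jar's x. Unscrews counter-clockwise from above, rising at most 2 mm; its threads let go about 0.95 rad past the jar's x, and it lifts off freely from 1.0 to 2.2 rad, not before.
- oil_bottle: Small amber bottle with black cap, 31 x 31 x 62 mm, loose bystander behind the stand; origin under its middle
- dropper: Small white dropper bottle, 27 x 27 x 66 mm, loose bystander behind the stand; origin under its middle
- coverslips: Flat clear box, 74 x 92 x 26 mm, loose bystander left of the stand; origin under its middle
- tally: Small grey round tally counter, 66 x 58 x 25 mm, loose bystander right of the stand; origin under its middle
Not all that is in view belongs to the job. What is shaped like the cap but black is not meant.

How it is judged (in metres and radians):
On the way, in this order (a step that is already met when the one before it is completed fails the run):
1. the drop bar lies in its catch, the cap not yet turned (value of joint drop_bar below 0.06 rad and angle between the x axis of jar and the x axis of cap, either way round below 0.3 rad and z of cap in the frame of jar below 0.075 m), for 0.2 s.
2. the cap is turned out of its threads on the braced jar (value of joint drop_bar below 0.06 rad and angle between the x axis of jar and the x axis of cap, either way round above 0.85 rad), for 0.1 s.
At the end, for the whole second after the job is handed in: The bar is down in its catch (under 0.06 rad). The jar stands in the stand, not turned over 0.15 rad nor shifted over 12 mm. The gripper holds the cap still and level (within 0.2 rad), its lower rim 8 to 45 mm above the jar's mouth and within 15 mm of its axis, touching neither jar nor stand (value of joint drop_bar below 0.06 rad and angle between the x axis of jar and the x axis of stand, either way round below 0.15 rad and z of jar in the frame of stand below 0.014 m and horizontal distance between jar and stand below 0.012 m and angle between jar's own z axis and vertical below 0.08 rad and z of cap in the frame of jar_mouth between 0.008 and 0.045 m and horizontal distance between cap and jar_mouth below 0.015 m and angle between cap's own z axis and vertical below 0.2 rad and contact force between the fingers and cap above 1 N and contact force between cap and jar below 0.05 N and contact force between cap and stand below 0.05 N and linear speed of each of cap, jar below 0.03 m/s); the arm keeps its last pose, push and grip.
It fails at once if the jar turns in its stand (over 0.15 rad) or is lifted (angle between the x axis of jar and the x axis of stand, either way round above 0.15 rad or z of jar in the frame of stand above 0.02 m).
It fails at once if a bystander is pushed more than 30 mm (distance of any of oil_bottle, dropper, coverslips, tally from where it was at the start of the episode above 0.03 m).
It also fails if it takes over 58 s, if anything falls off the work surface, if the arm or the gripper's body presses on something with over 40 N, if the wrist force passes 120 N, or if a joint passes its speed limit or range.

## Working session

There is one attempt and no reset: what is moved stays moved. The work goes in short steps, Python scripts to look and compute and a tool call to move; the robot and the scene stay as the last step left them, time stands still between calls to the robot, and variables do not carry over. Pictures are saved under pics/ and viewed, and the job is handed in when it is done.

Besides the shell and the picture viewer there is one more tool, called as name([rows], argument=value, ...), one row to a line, values as JSON. step_arm: Moves the arm, as the interface text tells. Its arguments: {"type":"object","properties":{"deltas":{"type":"array","items":{"type":"array","items":{"type":"number"}}},"squeeze":{"type":"number"}},"required":["deltas"]}

```bash
ls; mkdir -p pics
python3 - <<'E'
from plant import r
import cv2
print(r.get_state())
for n in ("scene","top"):
    i=r.camera_info(n);print(n,i)
    cv2.imwrite(f"pics/{n}0.png",cv2.cvtColor(r.capture(n),cv2.COLOR_RGB2BGR))
print(r.grasp_offset)
E
```

```text
pics
{'time_s': 0.0, 'joints': array([ 8.22818805e+01,  2.05905198e+01,  6.34478952e-01, -2.01213727e-02,
       -7.01354886e+01, -1.65084066e+01]), 'qd': array([ 0.05991659,  0.03677377, -0.03097609, -0.01690769,  0.04472054,
       -0.04791712]), 'joint_torque': array([-5.63874937e-05, -5.82707906e+01,  2.93061447e+01,  6.99691683e+00,
        6.90897970e-03, -1.60469449e-04]), 'tcp_pos': array([0.27679169, 0.6151103 , 0.22563837]), 'eef_rot': array([-1.79992125e+02, -9.31317896e-02, -1.14233385e+02]), 'contact_force': array([0.67136984, 0.7114086 , 0.35726134]), 'moment': array([-0.01206199,  0.01569429,  0.04397448]), 'gripper_width': 0.08757119919967785}
scene {'vertical_fov': 44.49034905538919, 'cx': 317.37834663488616, 'cy': 236.3331237799702, 'view': array([[ 0.82918593, -0.55894692,  0.00538864, -0.64458782],
       [-0.40741768, -0.61093958, -0.67879575,  0.07502002],
       [ 0.38270292,  0.56065245, -0.73430736,  1.36910156],
       [ 0.        ,  0.        ,  0.        ,  1.        ]])}
top {'vertical_fov': 45.649076706186264, 'cx': 325.3253250160627, 'cy': 232.13138651230418, 'view': array([[ 0.02747044, -0.9992433 ,  0.02753564, -0.36731043],
       [-0.98786772, -0.03134907, -0.15210063,  0.57134772],
       [ 0.15284876, -0.0230233 , -0.98798137,  1.55065483],
       [ 0.        ,  0.        ,  0.        ,  1.        ]])}
0.0188
```

View pics/scene0.png

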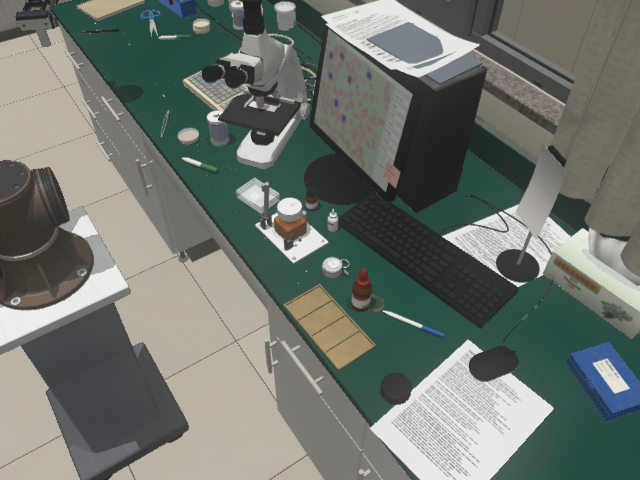

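View pics/top0.png

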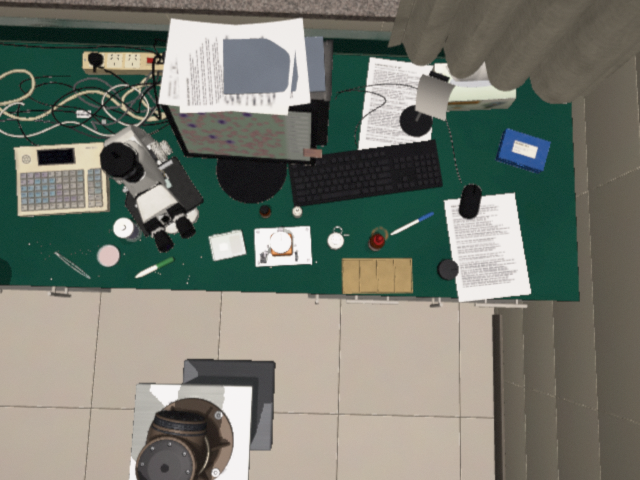

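```bash
cat > h.py <<'E'
import numpy as np, cv2
from plant import r
def cam(n):
    i=r.camera_info(n);f=240/np.tan(np.radians(i["vertical_fov"])/2)
    return f,i["cx"],i["cy"],np.array(i["view"])
def ray(c,u,v):
    f,cx,cy,V=c;R=V[:3,:3];o=-R.T@V[:3,3]
    d=R.T@np.array([(u-cx)/f,(v-cy)/f,1.]);return o,d/np.linalg.norm(d)
def plane(c,u,v,z):
    o,d=ray(c,u,v);return o+d*(z-o[2])/d[2]
def proj(c,P):
    f,cx,cy,V=c;p=V[:3,:3]@np.asarray(P,float)+V[:3,3];return np.array([f*p[0]/p[2]+cx,f*p[1]/p[2]+cy])
def tri(l):
    A=np.zeros((3,3));b=np.zeros(3)
    for o,d in l:
        M=np.eye(3)-np.outer(d,d);A+=M;b+=M@o
    P=np.linalg.solve(A,b);return P,[np.linalg.norm((np.eye(3)-np.outer(d,d))@(P-o)) for o,d in l]
def save(img,name):cv2.imwrite(f"pics/{name}.png",img)
def crop(bgr,u0,v0,u1,v1,k):return cv2.resize(bgr[v0:v1,u0:u1],None,fx=k,fy=k,interpolation=cv2.INTER_CUBIC)
E
python3 - <<'E'
from h import *
a=cv2.imread("pics/scene0.png");b=cv2.imread("pics/top0.png")
save(crop(a,230,160,370,290,5),"sc_c0");save(crop(b,200,190,360,280,5),"tp_c0")
t=cam("top");s=cam("scene")
print(plane(t,283,243,.098),plane(s,290,207,.098),plane(t,283,247,0))
E
```

```text
[ 0.54099923 -0.23548249  0.098     ] [ 0.54126864 -0.23472664  0.098     ] [ 0.54243686 -0.23094317  0.        ]
```

View pics/sc_c0.png

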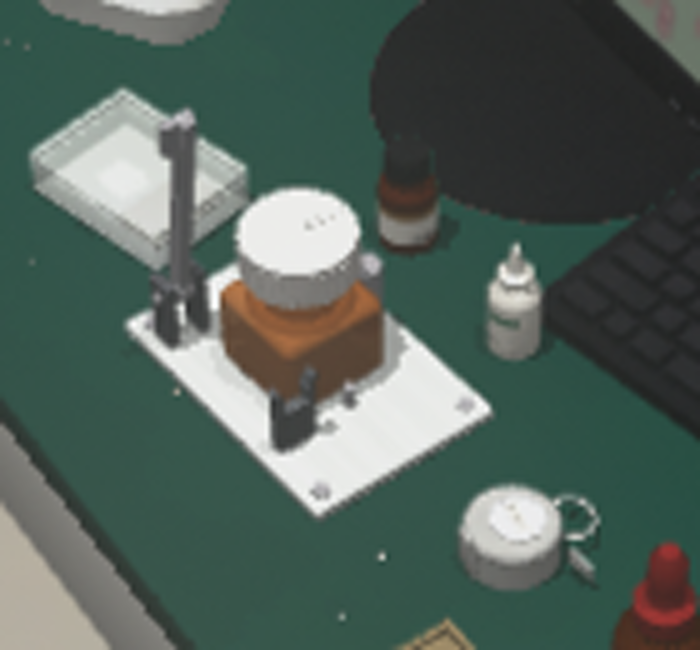

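View pics/tp_c0.png

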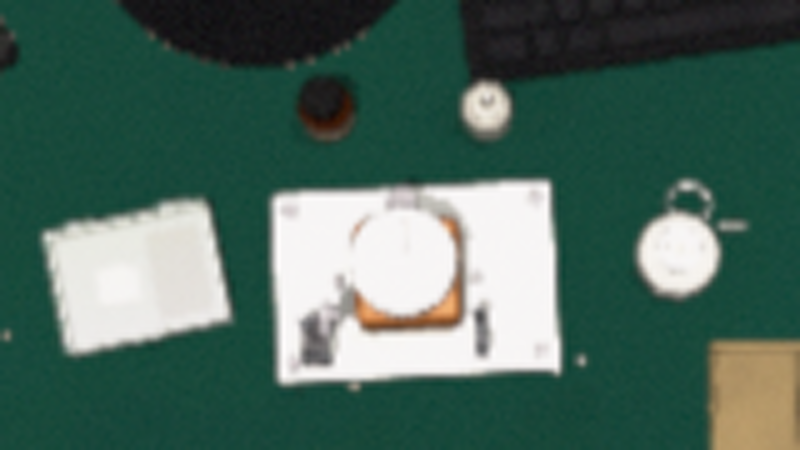

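Run:
```python
from h import *
t=cam("top");s=cam("scene")
b=cv2.imread("pics/top0.png");a=cv2.imread("pics/scene0.png")
for nm,im,c,box in(("top",b,t,(245,215,320,275)),("scene",a,s,(245,190,335,268))):
    g=np.zeros(im.shape[:2],np.uint8);u0,v0,u1,v1=box
    sub=im[v0:v1,u0:u1].astype(int)
    m=(sub[...,2]>sub[...,1]*0.9+0)&(sub.sum(2)>120)  # not green
    m=m.astype(np.uint8);cs,_=cv2.findContours(m,0,2);k=max(cs,key=cv2.contourArea)
    h=cv2.convexHull(k)
    ap=cv2.approxPolyDP(h,4,True).reshape(-1,2)+[u0,v0]
    rr=cv2.boxPoints(cv2.minAreaRect(k))+[u0,v0]
    print(nm,"approx",ap.tolist())
    if nm=="top":
        P=[plane(c,u,v,.008) for u,v in rr];print("rect",rr.tolist(),np.round(P,4).tolist())
        print(np.mean(P,0),[np.linalg.norm(P[i]-P[i-1]) for i in range(4)])
    w=(sub.min(2)>150).astype(np.uint8)
# scene points from the 5x crop (origin 230,160)
for n,p,z in(("baseL",(127,325),.008),("baseF",(319,515),.008),("baseR",(491,410),.008),("barTopend",(178,112),.16),("hinge",(180,300),.04),("catch",(293,395),.045),("captop",(299,222),.098)):
    u,v=230+p[0]/5,160+p[1]/5;print(n,np.round(plane(s,u,v,z),4))
```

```text
top approx [[309, 226], [311, 264], [255, 265], [256, 228]]
rect [[253.11018180847168, 228.14819526672363], [309.7560806274414, 225.2432804107666], [311.79016876220703, 264.908203125], [255.14427185058594, 267.81311798095703]] [[0.5933, -0.1436, 0.008], [0.6069, -0.3058, 0.008], [0.4926, -0.3152, 0.008], [0.4795, -0.1547, 0.008]]
[ 0.54305318 -0.22984176  0.008     ] [np.float64(0.11434509117321155), np.float64(0.16274728406040126), np.float64(0.11473792266007425), np.float64(0.16104273143462983)]
scene approx [[245, 190], [274, 190], [298, 200], [327, 243], [293, 263], [256, 227]]
baseL [ 0.4826 -0.1619  0.008 ]
baseF [ 0.4958 -0.3189  0.008 ]
baseR [ 0.6006 -0.309   0.008 ]
barTopend [ 0.5054 -0.1907  0.16  ]
hinge [ 0.499  -0.1895  0.04  ]
catch [ 0.5091 -0.2769  0.045 ]
captop [ 0.5455 -0.2271  0.098 ]
```

Run:
```python
from h import *
t=cam("top")
for z in (0.1,.2,.3): print(z,plane(t,160,250,z),plane(t,185,240,z),plane(t,180,215,z))
from scipy.spatial.transform import Rotation as R
s=r.get_state();print(R.from_euler('xyz',s['eef_rot'],degrees=True).as_matrix().round(3))
print(cam("wrist")[3].round(3), r.camera_info("wrist"))
V=cam("wrist")[3];print(-V[:3,:3].T@V[:3,3])
```

```text
0.1 [0.51156672 0.09253327 0.1       ] [0.540662   0.02776066 0.1       ] [0.60846821 0.04562216 0.1       ]
0.2 [0.50018201 0.06598362 0.2       ] [0.52737443 0.00544719 0.2       ] [0.59074607 0.02214053 0.2       ]
0.3 [0.48879729 0.03943397 0.3       ] [ 0.51408686 -0.01686629  0.3       ] [ 0.57302392 -0.0013411   0.3       ]
[[-0.41  -0.912 -0.   ]
 [-0.912  0.41  -0.001]
 [ 0.001 -0.    -1.   ]]
[[-0.409 -0.912  0.002  0.675]
 [-0.868  0.391  0.305 -0.038]
 [-0.28   0.123 -0.952  0.392]
 [ 0.     0.     0.     1.   ]] {'vertical_fov': 59.25218832421992, 'cx': 322.192386207986, 'cy': 229.46027943763244, 'view': array([[-0.40948433, -0.91231413,  0.00234984,  0.67459876],
       [-0.86843191,  0.39057482,  0.30541338, -0.03795842],
       [-0.27955073,  0.12302132, -0.95221696,  0.39242458],
       [ 0.        ,  0.        ,  0.        ,  1.        ]])}
[0.35297589 0.581995   0.38368115]
```

Run:
```python
from h import *
t=cam("top");s=cam("scene")
b=cv2.imread("pics/top0.png");a=cv2.imread("pics/scene0.png")
for p,q in (((163,240),(210,73)),((186,232),(233,75)),((118,158),(255,3))): print(tri([ray(t,*p),ray(s,*q)]))
save(np.hstack([crop(a,190,0,310,100,3),crop(b,95,120,215,220+0,3)]),"mic")
```

```text
(array([0.50442608, 0.02757362, 0.33104489]), [np.float64(0.004257581280462404), np.float64(0.004257581280462457)])
(array([ 0.52791241, -0.02892053,  0.3461822 ]), [np.float64(0.0017862341492971999), np.float64(0.0017862341492972517)])
(array([0.67391759, 0.11383918, 0.41542396]), [np.float64(0.00014350841441593116), np.float64(0.00014350841441586294)])
```

View pics/mic.png

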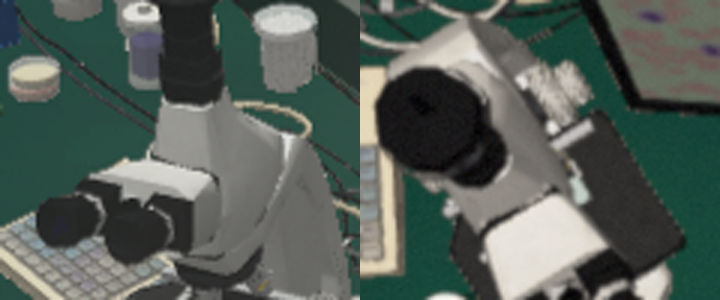

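step_arm([
  [0,0,0,0,0,-44,-1],
  [0,0,0,0,0,-44,-1],
  [0,0,0,10,-8,-44,-1],
  [0,0,0,25,-18,-36,-1],
  [0,0,0,38,-29,0,-1],
  [0,0,0,38,-29,0,-1],
  [0,0,0,38,-29,0,-1],
  [0,0,0,38,-29,0,-1],
  [0,0,0,38,-29,0,-1],
  [0,0,0,38,-29,0,-1],
], squeeze=20)

```text
time_s: 1.1
tcp_pos: [0.3509, 0.2855, 0.3955]
eef_rot: [-179.8, -0.9, -113.9]
contact_force: [0.8, -0.1, 1.0]
gripper_width: 0.0126
```

step_arm([
  [0,0,0,38,-30,0,-1],
  [0,0,0,38,-30,0,-1],
  [0,0,0,38,-30,0,-1],
  [0,0,0,38,-30,0,-1],
  [0,0,0,38,-30,0,-1],
  [0,0,0,38,-30,0,-1],
  [0,0,0,38,-32,0,-1],
  [0,0,0,38,-32,0,-1],
  [0,0,0,38,-32,0,-1],
  [0,0,0,38,-32,0,-1],
])

```text
time_s: 2.1
tcp_pos: [0.4744, -0.199, 0.4025]
eef_rot: [-179.7, -0.6, -113.6]
contact_force: [1.1, 1.2, 0.1]
gripper_width: 0.0002
```

Run:
```python
from h import *
s=r.get_state();print(s['tcp_pos'],s['eef_rot'],s['joints'])
save(cv2.cvtColor(r.capture("wrist"),cv2.COLOR_RGB2BGR),"w1")
print(r.get_state()['time_s'])
```

```text
[ 0.47436037 -0.19904998  0.40245873] [-179.7152705    -0.57253952 -113.63435385] [ -0.36784013   1.16321822  -1.54897249   0.63918199 -87.25255583
  66.70446673]
2.15
```

View pics/w1.png

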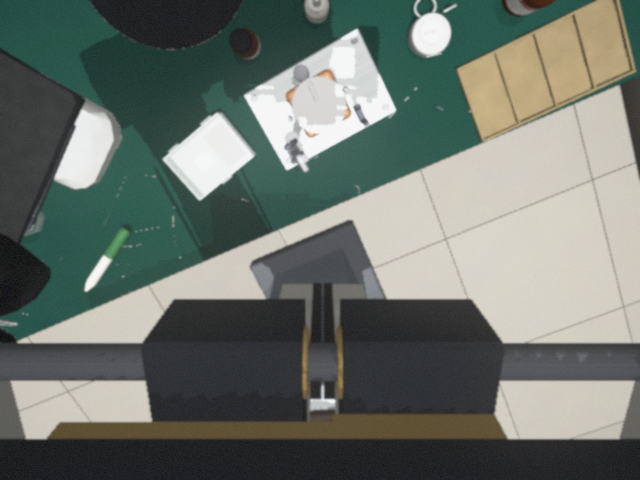

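step_arm([
  [0,0,0.135,0,0,13,-1],
  [0,0,0.135,0,0,13,-1],
  [0,0,0.135,0,0,13,-1],
  [0,0,0.135,0,0,13,-1],
  [0,0,0.135,0,0,13,-1],
  [0,0,0.135,0,0,13,-1],
  [0,0,0.135,0,0,13,-1],
  [0,0,0.135,0,0,13,-1],
  [0,0,0,-16,33,0,-1],
  [0,0,0,-16,33,0,-1],
])

```text
time_s: 3.15
tcp_pos: [0.5017, -0.1453, 0.2866]
eef_rot: [-179.3, -0.8, -179.3]
contact_force: [1.4, -0.0, -0.8]
gripper_width: 0.0004
```

Run:
```python
from h import *
s=r.get_state();print(s['tcp_pos'],s['eef_rot'],s['joints'],s['qd'].round(1))
np.save("w2.npy",cam("wrist")[3]);
save(cv2.cvtColor(r.capture("wrist"),cv2.COLOR_RGB2BGR),"w2")
print(r.get_state()['time_s'], abs(np.load("w2.npy")-cam("wrist")[3]).max())
```

```text
[ 0.50171547 -0.1452943   0.28655922] [-179.32627427   -0.7651266  -179.32031523] [  5.86006365   4.3760027  -12.69747934   0.62693818 -73.75026949
  -5.35564144] [ 37.    5.6   3.7  -0.7  -0.1 -40. ]
3.2 0.002741419024515579
```

View pics/w2.png

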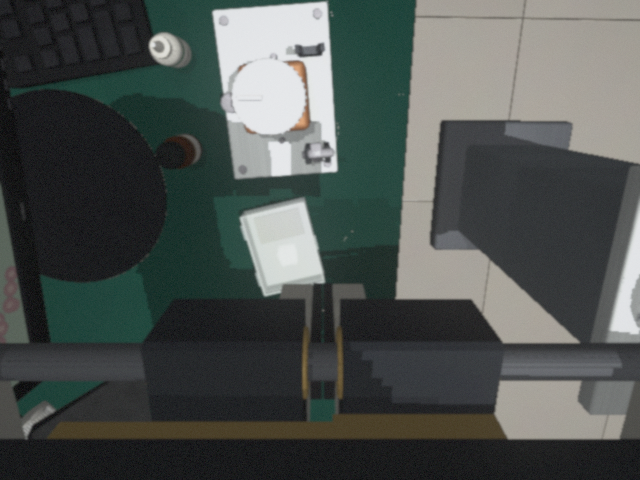

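```bash
cat > m.py <<'E'
from h import *
def meas(name):
    c=cam("wrist");bgr=cv2.cvtColor(r.capture("wrist"),cv2.COLOR_RGB2BGR);save(bgr,name)
    return c,bgr
E
python3 - <<'E'
from m import *
c,im=meas("w3")
print(r.get_state()['qd'].round(2), r.get_state()['tcp_pos'], abs(c[3]-cam("wrist")[3]).max())
b=im.astype(int)
m=~((b[...,1]>b[...,2]*1.25)&(b[...,1]>b[...,0]*1.05))
m[:, :205]=0;m[:,345:]=0;m[185:]=0
m=m.astype(np.uint8)*255
cs,_=cv2.findContours(m,0,1);k=max(cs,key=cv2.contourArea)
v=im.copy();cv2.drawContours(v,[k],-1,(0,0,255),1)
save(crop(v,190,0,370,190,3),"w3m"); save(crop(im,190,0,370,190,4)[:600],"w3c")
E
```

```text
[-2.19 -0.77 -0.41  0.66 -0.64  3.82] [ 0.5028115  -0.14312735  0.28612378] 0.003013072054959291
```

View pics/w3m.png

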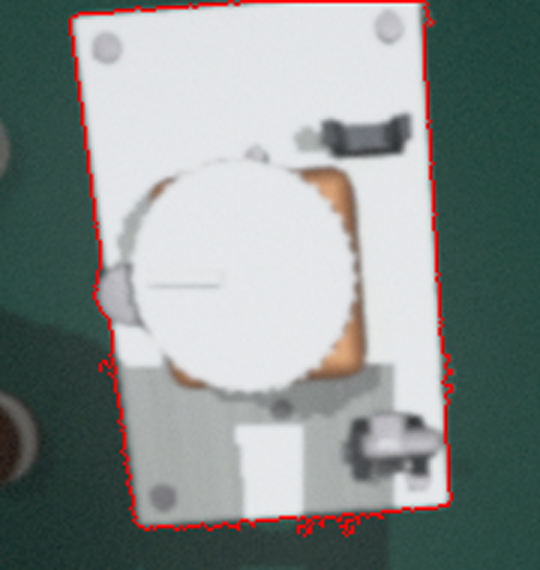

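Run:
```python
import cv2
from h import *
im=cv2.imread("pics/w3.png");save(crop(im,205,0,355,95,5),"w3d");save(crop(im,205,85,355,185,5),"w3e")
```

```text
(no output)
```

View pics/w3d.png

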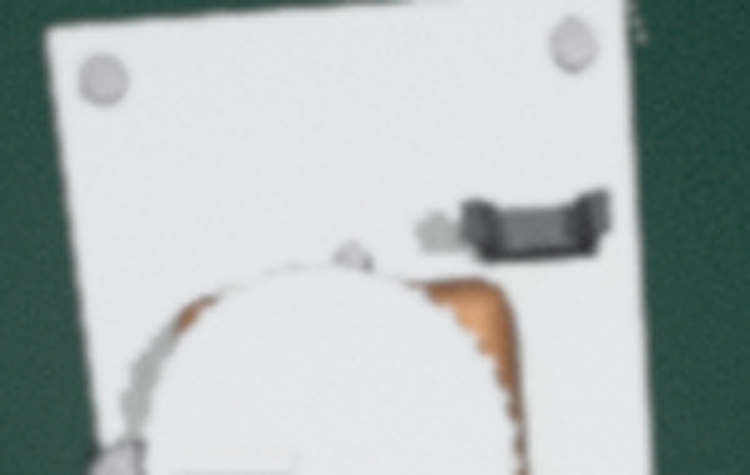

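View pics/w3e.png

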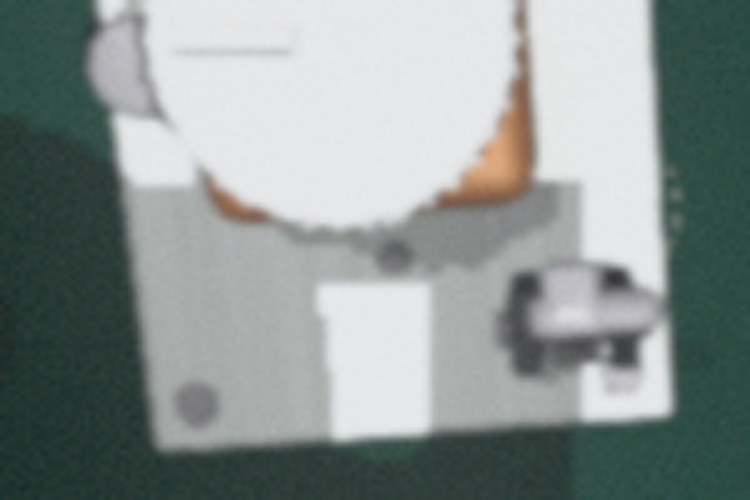

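Run:
```python
from m import *
for i in range(3): r.capture("wrist")
c,im=meas("w4");c2=cam("wrist");print(abs(c[3]-c2[3]).max(),r.get_state()['tcp_pos'],r.get_state()['eef_rot']);
np.save("w4.npy",c[3]);
old=cv2.imread("pics/w3.png");print(abs(im.astype(int)-old).mean(), cv2.phaseCorrelate(np.float32(old[:200,:,1]),np.float32(im[:200,:,1])))
save(crop(im,190,0,350,100,5),"w4a");save(crop(im,190,80,350,185,5),"w4b")
```

```text
0.000727790037831879 [ 0.50174051 -0.14586616  0.28698658] [-179.32622646   -0.73471337 -179.16227528]
5.79626953125 ((-1.2901660860914035, 4.476917403521185), 0.8542269815206528)
```

View pics/w4a.png

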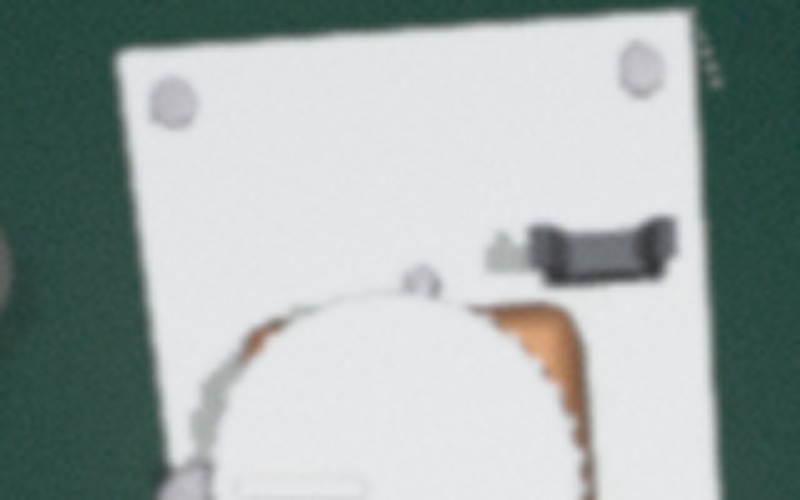

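View pics/w4b.png

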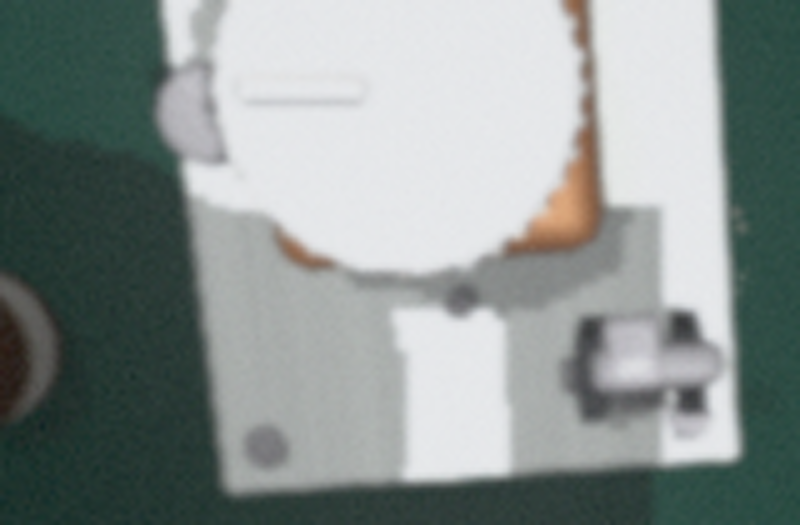

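Run:
```python
from h import *
f,cx,cy,_=cam("wrist");c=(f,cx,cy,np.load("w4.npy"))
P=[plane(c,u,v,.008)[:2] for u,v in((213.6,10.4),(328.4,2),(337.6,172),(235,178.6))]
P=np.array(P);print(P.round(4),[np.linalg.norm(P[i]-P[i-1]).round(4) for i in range(4)],P.mean(0))
d=(P[3]+P[2]-P[0]-P[1]);print("y-yaw",np.degrees(np.arctan2(-d[0],d[1])));e=P[0]+P[3]-P[1]-P[2];print("x-yaw",np.degrees(np.arctan2(e[1],e[0])))
cap=plane(c,270,96.2,.098);print("cap",cap)
for n,u,v,z in(("post",227,102.4,.05),("catch",311,51,.045),("hinge",321,152.5,.04),("end",322,152,.164),("tabL",310,152,.15),("tabR",334,152,.15)):print(n,plane(c,u,v,z).round(4))
A,B=plane(c,190+240/5,80+90/5,.1),plane(c,190+365/5,80+90/5,.1);print("capbar",A,B,np.degrees(np.arctan2(*(A-B)[[1,0]])))
o,dd=ray(c,320,150);print("cam",o)
```

```text
[[ 0.6021 -0.3043]
 [ 0.4951 -0.3133]
 [ 0.4823 -0.1545]
 [ 0.5892 -0.1461]] [np.float64(0.1587), np.float64(0.1074), np.float64(0.1593), np.float64(0.1073)] [ 0.54217287 -0.22955058]
y-yaw 4.655102216856359
x-yaw 4.678490438940087
cap [ 0.54169235 -0.22818261  0.098     ]
post [ 0.5853 -0.2225  0.05  ]
catch [ 0.5105 -0.267   0.045 ]
hinge [ 0.5003 -0.1782  0.04  ]
end [ 0.5012 -0.1931  0.164 ]
tabL [ 0.5093 -0.1914  0.15  ]
tabR [ 0.4926 -0.1916  0.15  ]
capbar [ 0.56643899 -0.22641936  0.1       ] [ 0.54696743 -0.22673931  0.1       ] 0.941388126021734
cam [ 0.50536868 -0.22604247  0.44576362]
```

```bash
cat > p.py <<'E'
from h import *
from scipy.spatial.transform import Rotation as R
O=np.array([.542,-.2287]);YAW=np.radians(4.67)
def s2w(x,y,z):
    c,s=np.cos(YAW),np.sin(YAW);return np.array([O[0]+c*x-s*y,O[1]+s*x+c*y,z])
def w2s(p):
    c,s=np.cos(YAW),np.sin(YAW);d=np.asarray(p[:2])-O;return np.array([c*d[0]+s*d[1],-s*d[0]+c*d[1],p[2]])
def cur():
    s=r.get_state();return np.array(s['tcp_pos']),R.from_euler('xyz',s['eef_rot'],degrees=True)
def tgt(yaw):return R.from_euler('xyz',[180,0,yaw],degrees=True)
def delta(pos,yaw):
    p,q=cur();return (q.inv()*tgt(yaw)).as_rotvec().round(4),(q.inv().apply(np.asarray(pos)-p)*1000).round(1)
def seq(pts,yaw):
    # successive deltas assuming level tool at yaw
    q=tgt(yaw);return [(q.inv().apply(b-a)*1000).round(1).tolist() for a,b in zip(pts[:-1],pts[1:])]
def info():
    s=r.get_state();print(s['time_s'],"stand",w2s(s['tcp_pos']).round(4),s['eef_rot'].round(2),"F",s['contact_force'].round(1),"M",s['moment'].round(2),"w",round(s['gripper_width'],4),"j",s['joints'].round(1))
E
python3 - <<'E'
from p import *
info()
print(delta(s2w(-.043,.075,.137),-175.3))
A=np.linspace(1.75,0.0,13);pts=[]
for i,a in enumerate(A):
    s=.100+.019*i/12
    y=.052-s*np.cos(a)+.005*np.sin(a)+.010;z=.040+s*np.sin(a)+.005*np.cos(a)
    print(round(a,2),round(y,4),round(z,4));pts.append(s2w(-.043,y,z))
for k in seq(pts,-175.3):print(k)
E
```

```text
3.45 stand [-0.0334  0.0858  0.287 ] [-179.33   -0.73 -179.16] F [ 0.3 -0.9 -0.9] M [ 0.11 -0.05 -0.01] w 0.0008 j [  5.8   4.4 -12.7   0.6 -73.8  -5.1]
(array([-0.0113, -0.0132, -0.0673]), array([  6.9,  -9.7, 150.2]))
1.75 0.0847 0.1375
1.6 0.0704 0.1414
1.46 0.0554 0.1431
1.31 0.0401 0.1426
1.17 0.0248 0.1397
1.02 0.0099 0.1346
0.88 -0.0044 0.1273
0.73 -0.0175 0.1177
0.58 -0.0293 0.1062
0.44 -0.0394 0.0929
0.29 -0.0475 0.0781
0.15 -0.0534 0.062
0.0 -0.057 0.045
[0.0, -14.4, -3.9]
[0.0, -15.0, -1.7]
[0.0, -15.3, 0.5]
[0.0, -15.3, 2.8]
[0.0, -14.9, 5.1]
[0.0, -14.2, 7.4]
[0.0, -13.2, 9.5]
[0.0, -11.8, 11.5]
[0.0, -10.1, 13.3]
[0.0, -8.1, 14.8]
[0.0, -5.9, 16.1]
[0.0, -3.6, 17.0]
```

step_arm([
  [-0.011,-0.013,-0.067,7,0,48,-1],
  [0,0,0,0,0,48,-1],
  [0,0,0,0,-5,35,-1],
  [0,0,0,0,-5,16,-1],
  [0,0,0,0,0,0,-1],
])

```text
time_s: 3.95
tcp_pos: [0.4945, -0.1607, 0.1382]
eef_rot: [-180.0, 0.4, -175.4]
contact_force: [0.1, 0.3, 1.5]
gripper_width: 0.0002
```

Run:
```python
from p import *
info();print(delta(s2w(-.043,.0704,.1414),-175.3))
c,im=cam("wrist"),cv2.cvtColor(r.capture("wrist"),cv2.COLOR_RGB2BGR);save(im,"w5")
save(crop(cv2.cvtColor(r.capture("scene"),cv2.COLOR_RGB2BGR),230,140,370,270,5),"s5")
```

```text
3.95 stand [-0.0418  0.0716  0.1382] [-179.96    0.39 -175.43] F [0.1 0.3 1.5] M [ 0.15 -0.01 -0.01] w 0.0002 j [  3.7  10.3 -26.1   0.  -53.3   0.9]
(array([-0.0008,  0.0068, -0.0023]), array([ 1.2, -1.2, -3.2]))
```

View pics/w5.png

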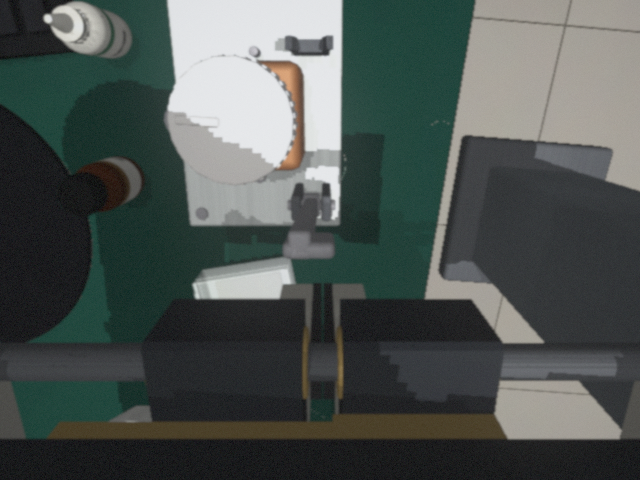

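View pics/s5.png

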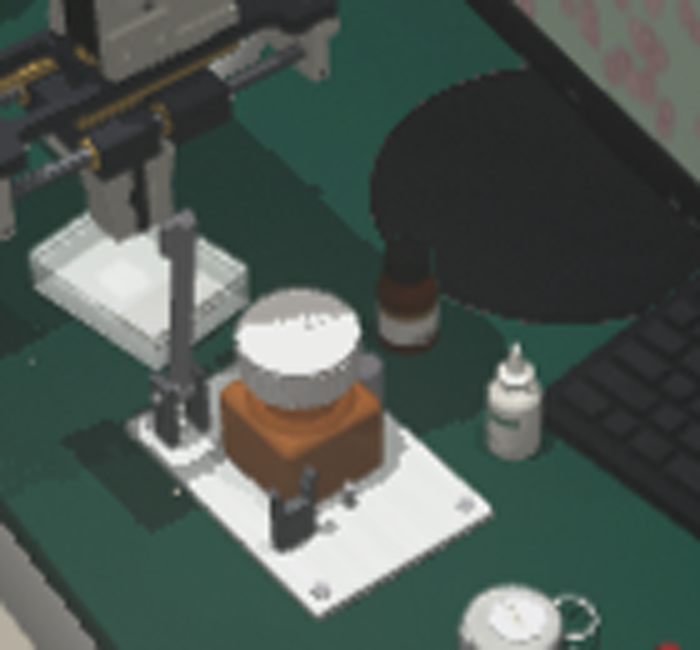

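step_arm([
  [0,0.005,0,1,-16,-5,-1],
  [0,0,0,0,-15,0,-1],
  [0,0,0,0,-15,3,-1],
  [0,0,0,0,-15,5,-1],
  [0,0,0,0,-14,7,-1],
])

```text
time_s: 4.55
tcp_pos: [0.5069, -0.2374, 0.1409]
eef_rot: [-179.7, 1.2, -175.2]
contact_force: [-0.1, 1.1, 0.4]
gripper_width: 0.0004
```

Run:
```python
from p import *
info()
for i in (6,7): print(delta(s2w(-.043,*{6:(-.0044,.1273),7:(-.0175,.1177)}[i]),-175.3))
save(crop(cv2.cvtColor(r.capture("scene"),cv2.COLOR_RGB2BGR),230,140,370,270,5),"s6")
```

```text
4.55 stand [-0.0357 -0.0058  0.1409] [-179.75    1.19 -175.25] F [-0.1  1.1  0.4] M [0.36 0.05 0.03] w 0.0004 j [ -5.   13.2 -21.7   0.1 -53.8   9.7]
(array([-0.0044,  0.0207,  0.0009]), array([ 7.6,  1.5, 13.5]))
(array([-0.0044,  0.0207,  0.0009]), array([  7.8, -11.6,  23.1]))
```

View pics/s6.png

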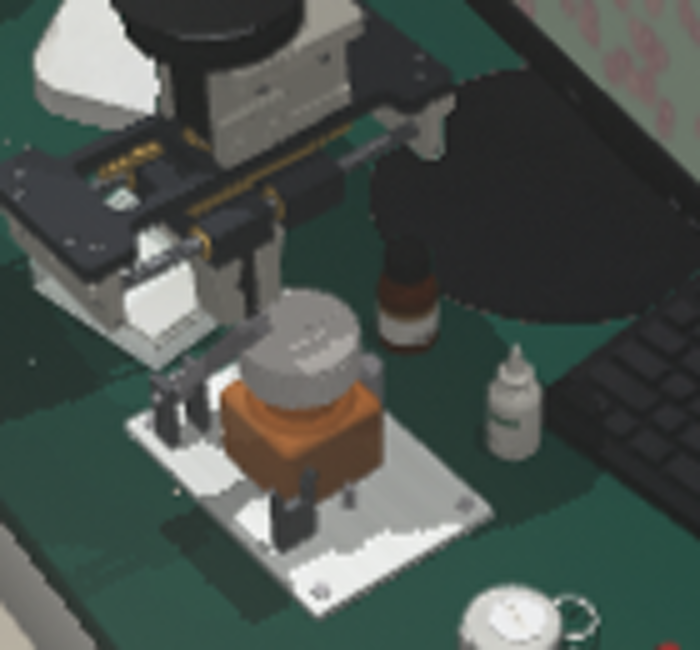

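step_arm([
  [-0.004,0.021,0,8,-5,12,-1],
  [0,0.003,0,1,-7,11,-1],
  [0,0.003,0,1,-12,12,-1],
  [0,0.003,0,1,-10,13,-1],
  [0,0,0,0,0,0,-1],
])

```text
time_s: 5.1
tcp_pos: [0.4983, -0.2765, 0.0883]
eef_rot: [-180.0, -0.7, -175.3]
contact_force: [-0.1, -0.2, -0.5]
gripper_width: 0.0006
```

Run:
```python
from p import *
info()
for p in ((-.0394,.0929),(-.0475,.0781),(-.0534,.062),(-.058,.045)): print(delta(s2w(-.043,*p),-175.3))
save(crop(cv2.cvtColor(r.capture("scene"),cv2.COLOR_RGB2BGR),230,140,370,270,5),"s7")
```

```text
5.1 stand [-0.0475 -0.0441  0.0883] [-179.99   -0.67 -175.3 ] F [-0.1 -0.2 -0.5] M [0.16 0.02 0.01] w 0.0006 j [ -9.2  18.4 -22.6   0.2 -49.7  13.8]
(array([-0.0001, -0.0117, -0.    ]), array([-4.4,  4.7, -4.7]))
(array([-0.0001, -0.0117, -0.    ]), array([-4.6, -3.4, 10.1]))
(array([-0.0001, -0.0117, -0.    ]), array([-4.8, -9.3, 26.2]))
(array([-0.0001, -0.0117, -0.    ]), array([ -5. , -13.9,  43.2]))
```

View pics/s7.png

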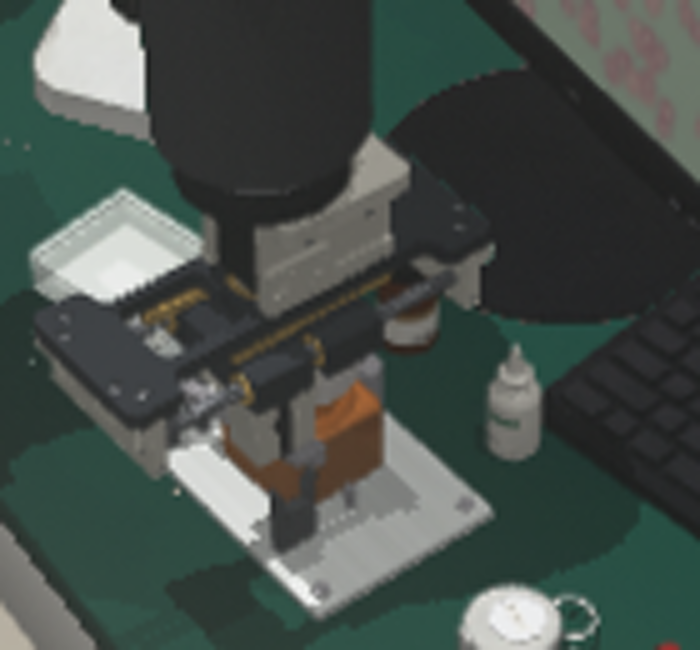

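step_arm([
  [0,-0.012,0,-4,-5,10,-1],
  [0,0,0,0,-6,15,-1],
  [0,0,0,0,-4,12,-1],
  [0,0,0,0,0,0,-1],
])

```text
time_s: 5.55
tcp_pos: [0.5047, -0.2914, 0.0515]
eef_rot: [-179.9, 0.1, -175.3]
contact_force: [0.1, -0.1, 1.2]
gripper_width: 0.0005
```

Run:
```python
from p import *
info()
print(delta(s2w(-.043,-.058,.045),-175.3))
save(crop(cv2.cvtColor(r.capture("scene"),cv2.COLOR_RGB2BGR),230,160,370,270,5),"s8")
```

```text
5.55 stand [-0.0422 -0.0595  0.0515] [-1.7993e+02  1.3000e-01 -1.7526e+02] F [ 0.1 -0.1  1.2] M [0.09 0.05 0.01] w 0.0005 j [-10.8  21.7 -23.5   0.  -44.7  15.5]
(array([-0.0012,  0.0023,  0.0007]), array([0.8, 1.5, 6.5]))
```

View pics/s8.png

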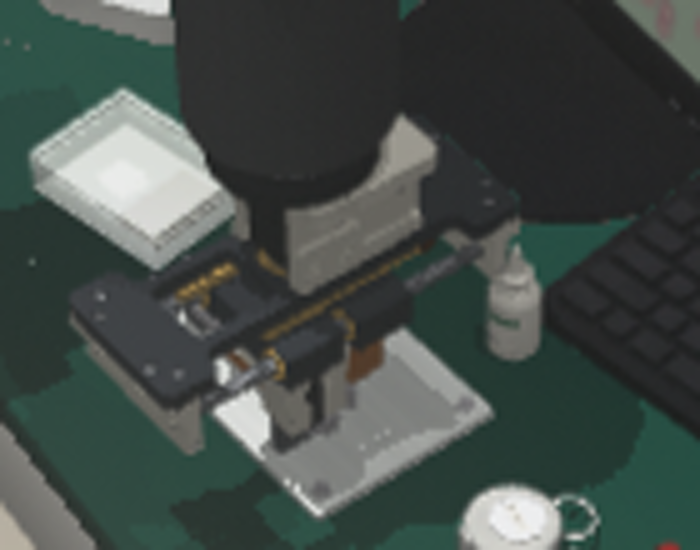

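step_arm([
  [0,0,0,0,0,3,-1],
  [0,0,0,0,0,2,-1],
  [0,0,0,0,0,2,-1],
])

```text
time_s: 5.9
tcp_pos: [0.5064, -0.2913, 0.0468]
eef_rot: [-179.8, 0.3, -175.2]
contact_force: [-1.3, -1.1, 0.4]
gripper_width: 0.0003
```

Run:
```python
from p import *
info()
```

```text
5.9 stand [-0.0406 -0.0595  0.0468] [-179.84    0.31 -175.2 ] F [-1.3 -1.1  0.4] M [0.04 0.   0.02] w 0.0003 j [-10.7  22.  -23.7   0.1 -43.9  15.4]
```

step_arm([
  [0,0,0,0,0,3,-1],
  [0,0,0,0,0,3,-1],
])

```text
time_s: 6.1
tcp_pos: [0.5069, -0.2914, 0.0441]
eef_rot: [-179.8, 0.4, -175.1]
contact_force: [-11.0, 9.5, 40.8]
gripper_width: 0.0006
```

Run:
```python
from p import *
info()
```

```text
6.1 stand [-0.0401 -0.0597  0.0441] [-179.76    0.38 -175.09] F [-11.    9.5  40.8] M [3.9  4.46 0.03] w 0.0006 j [-10.7  22.2 -23.9   0.2 -43.5  15.4]
```

step_arm([
  [0,0,0,0,0,-10,-1],
  [0,0,0,0,-5,-45,-1],
  [0,0,0,0,0,-45,0],
  [0,0,0,0,20,-40,1],
  [0,0,0,0,30,-10,1],
  [0,0,0,0,30,0,1],
  [0,0,0,0,0,0,1],
])

```text
time_s: 6.8
tcp_pos: [0.4998, -0.2141, 0.2025]
eef_rot: [-179.7, 0.6, -175.2]
contact_force: [0.4, -0.6, -0.5]
gripper_width: 0.0348
```

Run:
```python
from p import *
from m import meas
info()
c,im=meas("w9");np.save("w9.npy",c[3]);print(abs(cam("wrist")[3]-c[3]).max())
save(crop(cv2.cvtColor(r.capture("scene"),cv2.COLOR_RGB2BGR),230,140,370,270,5),"s9")
```

```text
6.8 stand [-0.0408  0.018   0.2025] [-179.74    0.64 -175.18] F [ 0.4 -0.6 -0.5] M [ 0.09 -0.02 -0.02] w 0.0348 j [ -2.4   8.8 -18.6   0.2 -61.9   7.1]
0.0012237895166448132
```

View pics/w9.png

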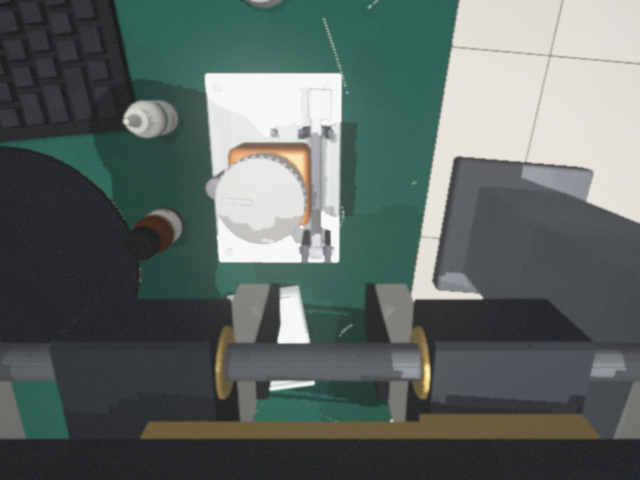

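View pics/s9.png

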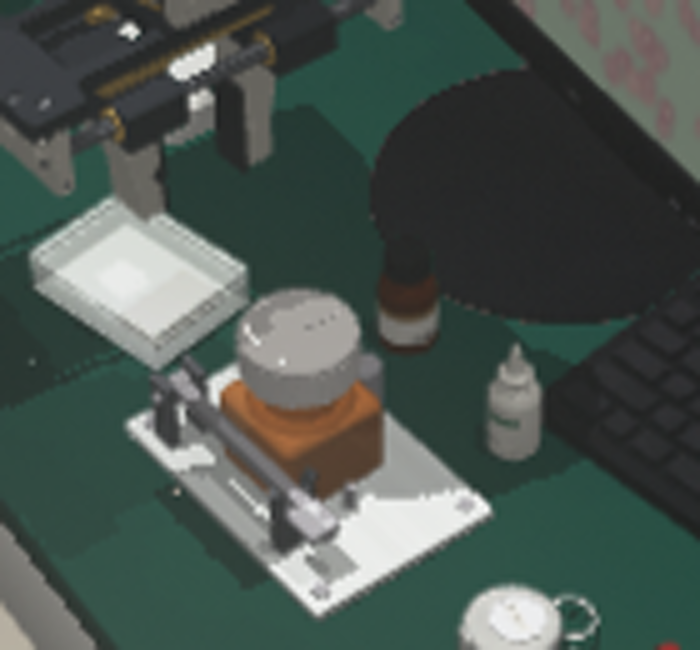

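Run:
```python
from p import *
im=cv2.imread("pics/w9.png")
save(crop(im,200,140,330,270,5)[:600],"w9c")
```

```text
(no output)
```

View pics/w9c.png

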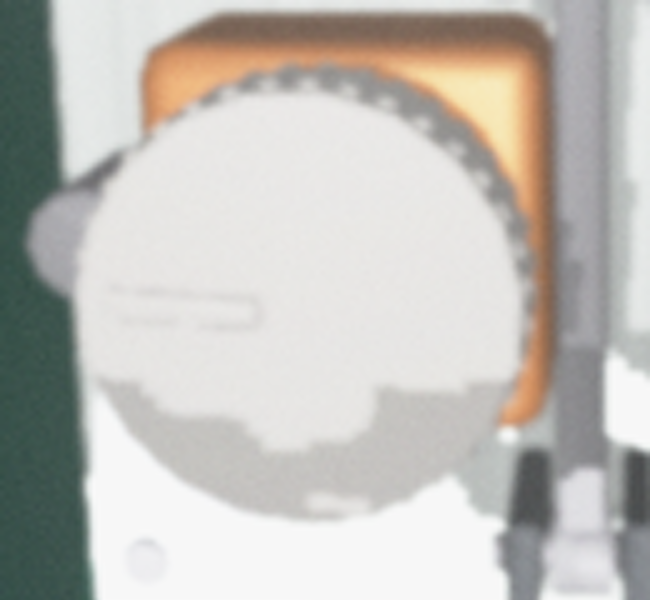

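Run:
```python
from p import *
f,cx,cy,_=cam("wrist");c=(f,cx,cy,np.load("w9.npy"))
P=plane(c,259.5,201,.098);print("cap",P,w2s(P))
L,Rr=plane(c,215,201,.098),plane(c,304,201,.098);print("diam",np.linalg.norm(L-Rr))
T,B=plane(c,259.5,140+92/5,.098),plane(c,259.5,140+518/5,.098);print("diam",np.linalg.norm(T-B))
A,B=plane(c,200+112/5,140+303/5,.1),plane(c,200+258/5,140+311/5,.1);print("capyaw",np.degrees(np.arctan2(*(A-B)[[1,0]])))
for u,v in((318,95),(318,252)):print(w2s(plane(c,u,v,.045)))
tx=s2w(0,0,.13);print(delta(P*[1,1,0]+[0,0,.13],-175.3),delta(P*[1,1,0]+[0,0,.069],-175.3))
```

```text
cap [ 0.54255035 -0.22844628  0.098     ] [0.00056918 0.00020807 0.098     ]
diam 0.05708528388658756
diam 0.05612717314480071
capyaw 1.801838100963575
[-0.03578614 -0.0647622   0.045     ]
[-0.03586273  0.05462269  0.045     ]
(array([-0.0049,  0.0099,  0.0019]), array([-40.6, -15.8,  72.3])) (array([-0.0049,  0.0099,  0.0019]), array([-40. , -15.5, 133.3]))
```

step_arm([
  [-0.005,0.01,0.002,-40,-16,0,1],
  [0,0,0,0,0,25,1],
  [0,0,0,0,0,20,1],
  [0,0,0,0,0,15,1],
  [0,0,0,0,0,0,1],
  [0,0,0,0,0,0,1],
])

```text
time_s: 7.5
tcp_pos: [0.542, -0.2328, 0.138]
eef_rot: [180.0, -0.2, -175.5]
contact_force: [-0.6, -0.3, 0.4]
gripper_width: 0.0862
```

Run:
```python
from p import *
from m import meas
info();P=np.array([.5425,-.2284,.068]);print(delta(P,-175.3))
c,im=meas("w10");np.save("w10.npy",c[3]);print(abs(cam("wrist")[3]-c[3]).max())
```

```text
7.5 stand [-0.0004 -0.0041  0.138 ] [ 179.99   -0.24 -175.46] F [-0.6 -0.3  0.4] M [ 0.08 -0.06  0.01] w 0.0862 j [ -4.3  16.9 -17.    0.  -56.3   8.8]
(array([ 0.0002, -0.0043, -0.0027]), array([-1.2,  4.4, 70. ]))
0.00025714159782955215
```

View pics/w10.png

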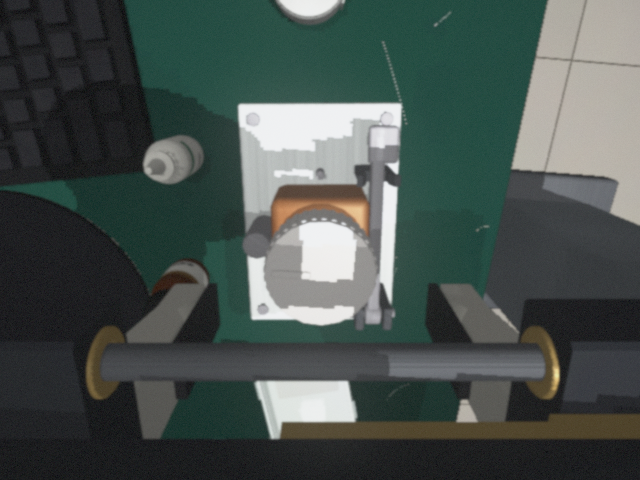

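step_arm([
  [0,-0.004,-0.003,-1,5,20,1],
  [0,0,0,0,0,20,1],
  [0,0,0,0,0,18,1],
  [0,0,0,0,0,10,1],
  [0,0,0,0,0,0,1],
])

```text
time_s: 8.05
tcp_pos: [0.546, -0.2293, 0.0734]
eef_rot: [-179.9, 0.5, -175.3]
contact_force: [-0.2, -0.3, 0.4]
gripper_width: 0.0877
```

Run:
```python
from p import *
from m import meas
info();P=np.array([.5425,-.2284,.068]);print(delta(P,-175.3))
f,cx,cy,_=cam("wrist");c=(f,cx,cy,np.load("w10.npy"));print(plane(c,321,272,.098))
c,im=meas("w11");np.save("w11.npy",c[3])
```

```text
8.05 stand [ 0.0039 -0.0009  0.0734] [-179.88    0.49 -175.3 ] F [-0.2 -0.3  0.4] M [ 0.15 -0.02 -0.03] w 0.0877 j [ -3.9  20.7 -21.4   0.1 -47.5   8.5]
(array([-0.0021,  0.0085,  0.0001]), array([3.4, 1.2, 5.4]))
[ 0.54220059 -0.22920193  0.098     ]
```

View pics/w11.png

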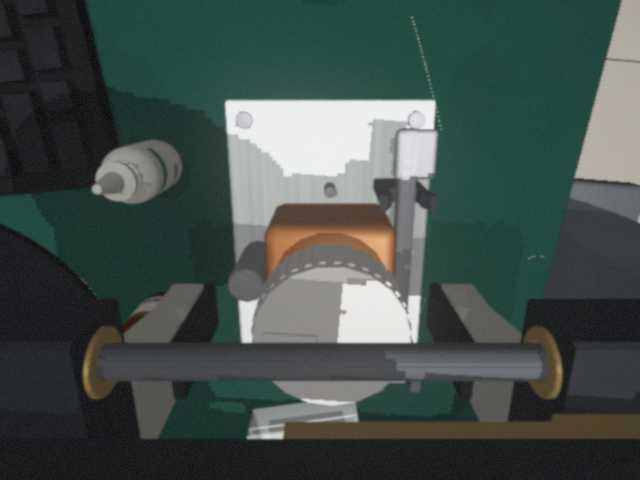

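step_arm([
  [-0.002,0.008,0,3.5,1,5.5,1],
  [0,0,0,0,0,0,1],
])

```text
time_s: 8.3
tcp_pos: [0.5438, -0.229, 0.0702]
eef_rot: [-179.9, 0.2, -175.3]
contact_force: [-0.6, -0.1, -0.6]
gripper_width: 0.0879
```

Run:
```python
from p import *
info();P=np.array([.5424,-.2286,.068]);print(delta(P,-175.3))
```

```text
8.3 stand [ 0.0018 -0.0004  0.0702] [-179.94    0.2  -175.28] F [-0.6 -0.1 -0.6] M [ 0.09  0.   -0.02] w 0.0879 j [ -3.8  20.9 -21.6   0.  -47.4   8.5]
(array([-0.001 ,  0.0035,  0.0004]), array([1.4, 0.5, 2.2]))
```

step_arm([
  [0,0.005,0,2,0.5,4,1],
  [0,0,0,0,0,0,0.5],
  [0,0,0,0,0,0,0.2],
  [0,0,0,0,0,0,-0.2],
  [0,0,0,0,0,0,-1],
  [0,0,0,0,0,0,-1],
], squeeze=8)

```text
time_s: 8.9
tcp_pos: [0.5427, -0.2287, 0.0677]
eef_rot: [-179.9, 0.0, -175.3]
contact_force: [-0.6, 0.1, -0.7]
gripper_width: 0.0575
```

Run:
```python
from p import *
info();P=np.array([.5424,-.2286,.068]);print(delta(P,-175.3))
```

```text
8.9 stand [ 0.0007 -0.0001  0.0677] [-1.7990e+02  4.0000e-02 -1.7525e+02] F [-0.6  0.1 -0.7] M [ 0.05 -0.02  0.  ] w 0.0575 j [ -3.8  21.  -21.8   0.1 -47.1   8.4]
(array([-0.0018,  0.0008,  0.0009]), array([ 0.3,  0.2, -0.3]))
```

step_arm([
  [0,0,0,0,0,0,-1],
  [0,0,0,0,0,0,-1],
  [0,0,0,0,0,0,-1],
  [0,0,-0.08,0,0,0,-1],
  [0,0,-0.08,0,0,-0.2,-1],
  [0,0,-0.08,0,0,-0.2,-1],
], squeeze=50)

```text
time_s: 9.5
tcp_pos: [0.5436, -0.2284, 0.0681]
eef_rot: [-179.9, 0.1, -161.2]
contact_force: [0.3, -0.4, -2.1]
gripper_width: 0.0566
```

Run:
```python
from p import *
info();P=np.array([.5425,-.2286,.068]);print(delta(P,-175.3))
save(crop(cv2.cvtColor(r.capture("top"),cv2.COLOR_RGB2BGR),230,200,330,275,6),"t12")
save(cv2.cvtColor(r.capture("wrist"),cv2.COLOR_RGB2BGR),"w12")
```

```text
9.5 stand [0.0017 0.0001 0.0681] [-1.7988e+02  1.2000e-01 -1.6115e+02] F [ 0.3 -0.4 -2.1] M [-0.26 -0.1  -0.17] w 0.0566 j [ -3.8  21.  -21.7   0.1 -47.1  22.6]
(array([-0.0018,  0.0024,  0.247 ]), array([1.1, 0.2, 0.1]))
```

View pics/w12.png

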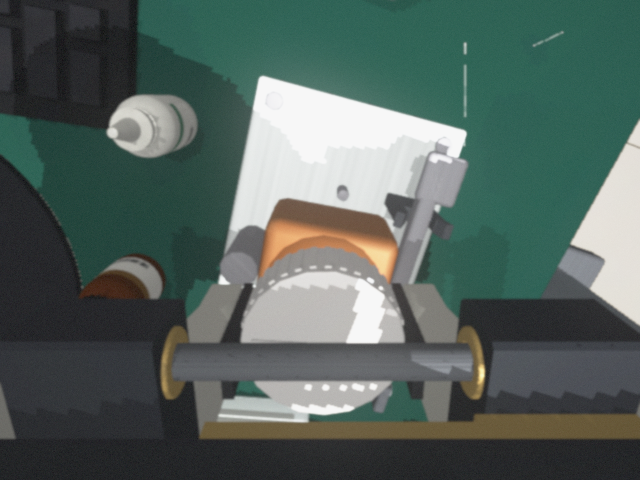

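Run:
```python
from p import *
a=cv2.imread("pics/w12.png");b=cv2.imread("pics/w11.png")
save(np.hstack([crop(b,220,180,440,300,3)[:, :],]),"c11");save(crop(a,220,180,440,300,3),"c12")
```

```text
(no output)
```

View pics/c12.png

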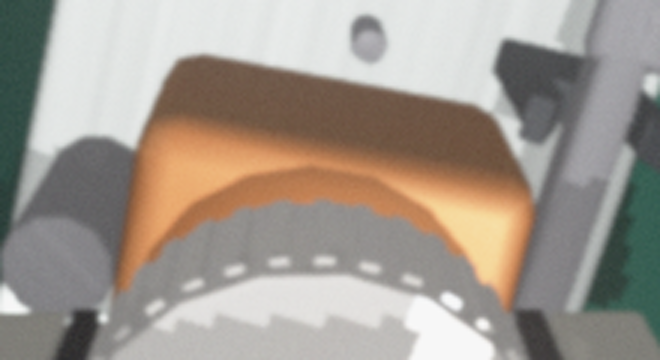

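View pics/c11.png

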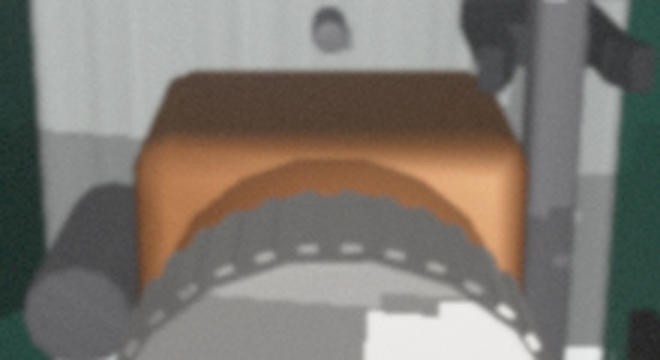

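View pics/t12.png

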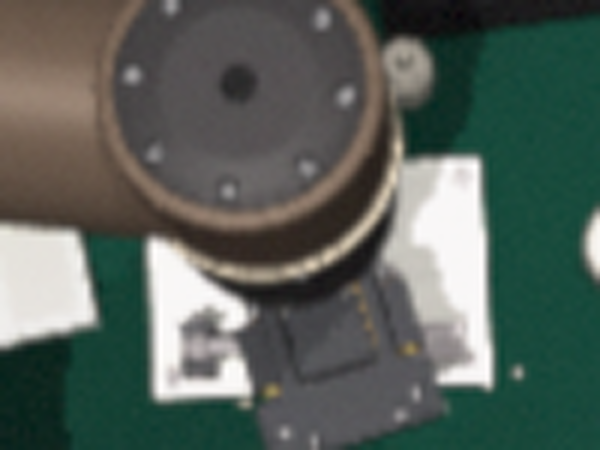

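```bash
cat > jang.py <<'E'
from p import *
def ang(c,pts,z,o=(220,180),k=3):
    a,b=[plane(c,o[0]+u/k,o[1]+v/k,z) for u,v in pts];d=a-b;return np.degrees(np.arctan2(d[1],d[0]))-4.67
E
python3 - <<'E'
from jang import *
c=cam("wrist");f,cx,cy,_=c
print("jar bottom",ang(c,((205,56),(470,103)),.008),"top",ang(c,((180,125),(500,183)),.054),"stand",ang(c,((262,77),(466,130)),.008,(0,0),1))
c=(f,cx,cy,np.load("w11.npy"))
print("before",ang(c,((195,72),(470,72)),.008),ang(c,((160,142),(500,142)),.054),ang(c,((227,101),(435,101)),.008,(0,0),1))
E
```

```text
jar bottom 3.7983204146019354 top 3.3890173402375616 stand 0.25064398605310156
before 0.20929390755746802 0.23696828978870865 0.09772548442684048
```

step_arm([
  [0,0,-0.1,0.5,0,-0.2,-1],
  [0,0,-0.1,0.5,0,-0.2,-1],
])

```text
time_s: 9.8
tcp_pos: [0.5436, -0.2288, 0.0684]
eef_rot: [-179.8, 0.2, -149.9]
contact_force: [2.3, 0.0, -2.6]
gripper_width: 0.0566
```

Run:
```python
from p import *
info();np.save("w13.npy",cam("wrist")[3])
im=cv2.cvtColor(r.capture("wrist"),cv2.COLOR_RGB2BGR)
save(im,"w13");save(crop(im,220,160,480,320,3),"c13")
```

```text
9.8 stand [ 0.0016 -0.0002  0.0684] [-1.7981e+02  1.7000e-01 -1.4985e+02] F [ 2.3  0.  -2.6] M [-0.15 -0.76 -0.15] w 0.0566 j [ -3.8  20.9 -21.8   0.1 -47.1  33.9]
```

View pics/c13.png

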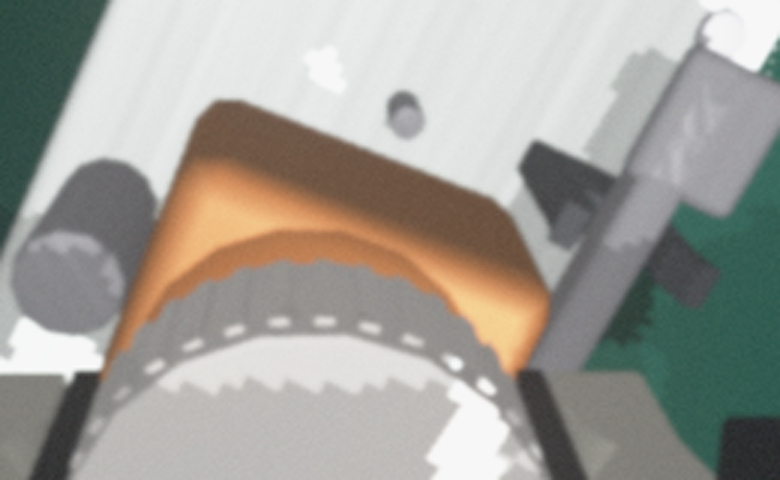

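Run:
```python
from jang import *
f,cx,cy,_=cam("wrist");c=(f,cx,cy,np.load("w13.npy"))
print("jar bottom",ang(c,((240,102),(490,195)),.008,(220,160)),"top",ang(c,((210,170),(530,285)),.054,(220,160)))
im=cv2.imread("pics/w13.png");g=cv2.Canny(im,40,120)
```

```text
jar bottom 4.640531504670191 top 4.937722352681444
```

View pics/w13.png

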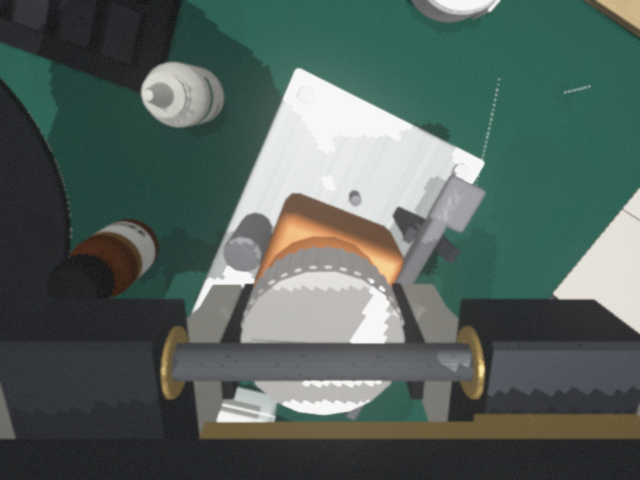

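step_arm([
  [0,0,-0.1,0,0,-0.2,-1],
  [0,0,-0.1,0,0,-0.2,-1],
])

```text
time_s: 10.05
tcp_pos: [0.5441, -0.229, 0.0688]
eef_rot: [-179.7, 0.2, -138.2]
contact_force: [1.0, -0.4, -1.7]
gripper_width: 0.0566
```

Run:
```python
from jang import *
f,cx,cy,_=cam("wrist");c=(f,cx,cy,np.load("w13.npy"))
print("stand13",ang(c,((297,68),(484,160)),.008,(0,0),1))
info();np.save("w14.npy",cam("wrist")[3])
im=cv2.cvtColor(r.capture("wrist"),cv2.COLOR_RGB2BGR)
save(im,"w14");save(crop(im,250,60,510,220,3),"c14a");save(crop(im,220,160,480,320,3),"c14")
```

```text
stand13 0.638300584604794
10.05 stand [ 0.0021 -0.0004  0.0688] [-1.7974e+02  1.6000e-01 -1.3822e+02] F [ 1.  -0.4 -1.7] M [-0.11 -0.35 -0.23] w 0.0566 j [ -3.8  20.9 -21.7   0.1 -47.1  45.5]
```

View pics/c14a.png

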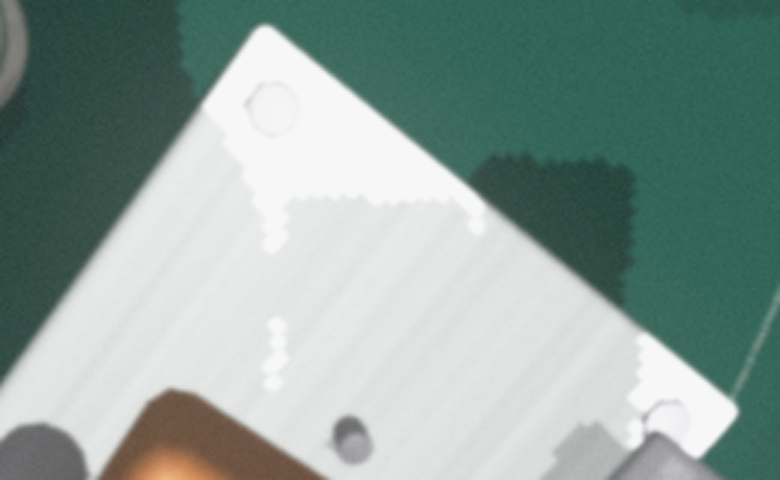

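View pics/c14.png

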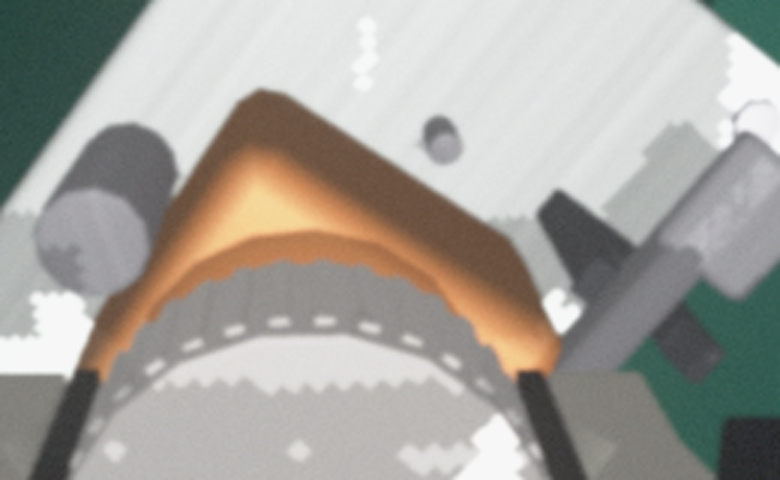

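Run:
```python
from jang import *
f,cx,cy,_=cam("wrist");c=(f,cx,cy,np.load("w14.npy"))
print("stand",ang(c,((285,40),(720,390)),.008,(250,60)))
print("jar bottom",ang(c,((295,98),(480,215)),.008,(220,160)),"top",ang(c,((270,163),(530,330)),.054,(220,160)))
```

```text
stand 0.42186787473089815
jar bottom 4.297600451967867 top 3.3709915238515773
```

step_arm([
  [0,0,-0.1,0,0,-0.3,-1],
  [0,0,-0.1,0,0,-0.3,-1],
  [0,0,-0.1,0,0,-0.3,-1],
  [0,0,-0.1,0,0,-0.3,-1],
])

```text
time_s: 10.5
tcp_pos: [0.5443, -0.2283, 0.0699]
eef_rot: [-179.7, 0.1, -115.5]
contact_force: [0.1, -1.2, 1.0]
gripper_width: 0.0564
```

Run:
```python
from jang import *
info();np.save("w15.npy",cam("wrist")[3])
im=cv2.cvtColor(r.capture("wrist"),cv2.COLOR_RGB2BGR)
save(im,"w15");save(crop(im,220,160,480,320,3),"c15")
```

```text
10.5 stand [0.0023 0.0002 0.0699] [-1.7971e+02  1.0000e-01 -1.1551e+02] F [ 0.1 -1.2  1. ] M [-0.13 -0.13 -0.18] w 0.0564 j [ -3.8  20.9 -21.6   0.  -47.2  68.3]
```

View pics/w15.png

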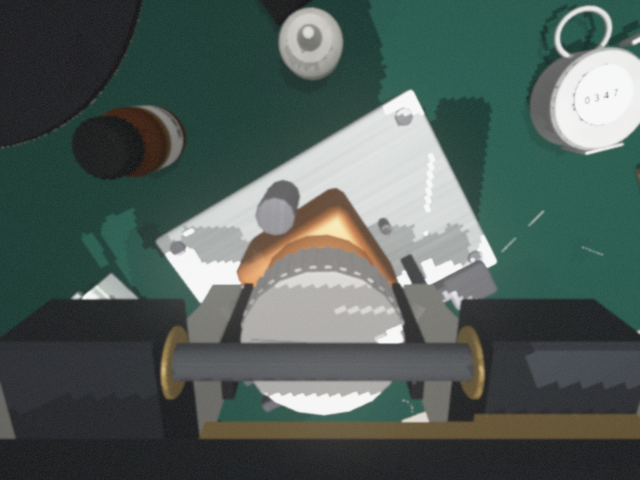

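View pics/c15.png

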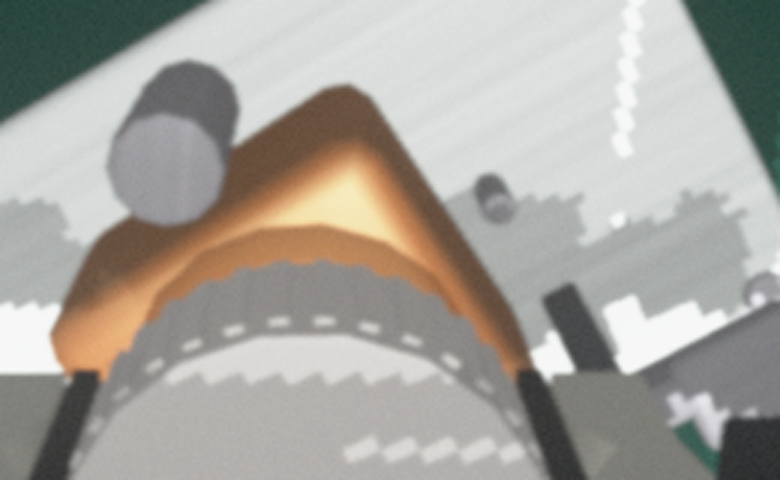

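step_arm([
  [0,0,-0.1,0,0,-0.1,-1],
  [0,0,-0.1,0,0,0,-1],
  [0,0,-0.1,0,0,0,-1],
  [0,0,-0.1,0,0,0,-1],
])

```text
time_s: 10.95
tcp_pos: [0.5444, -0.228, 0.0717]
eef_rot: [-179.6, -0.0, -92.9]
contact_force: [0.5, 1.9, -0.7]
gripper_width: 0.0565
```

Run:
```python
from jang import *
info();np.save("w16.npy",cam("wrist")[3])
im=cv2.cvtColor(r.capture("wrist"),cv2.COLOR_RGB2BGR)
save(im,"w16");save(crop(im,220,260,430,420,3),"c16")
```

```text
10.95 stand [0.0025 0.0005 0.0717] [-1.7965e+02 -2.0000e-02 -9.2930e+01] F [ 0.5  1.9 -0.7] M [ 0.71 -0.2  -0.06] w 0.0565 j [ -3.8  20.7 -21.6   0.  -47.4  90.8]
```

View pics/w16.png

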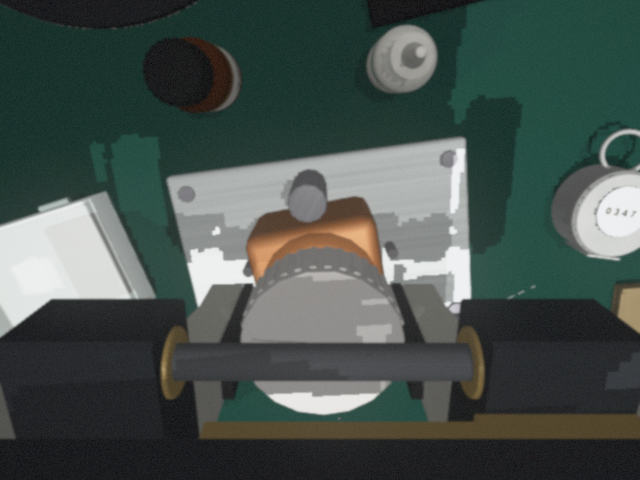

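View pics/c16.png

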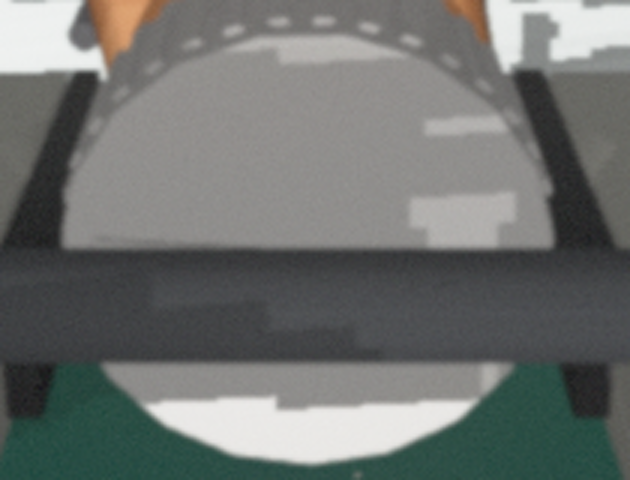

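step_arm([
  [0,0,0,0,0,-3,-1],
  [0,0,0,0,0,-4,-1],
  [0,0,0,0,0,-5,-1],
])

```text
time_s: 11.3
tcp_pos: [0.5435, -0.2278, 0.0837]
eef_rot: [-179.8, -0.0, -93.4]
contact_force: [0.7, -0.6, -0.2]
gripper_width: 0.0564
```

Run:
```python
from jang import *
info()
save(crop(cv2.cvtColor(r.capture("scene"),cv2.COLOR_RGB2BGR),230,140,370,270,5),"s17")
save(cv2.cvtColor(r.capture("wrist"),cv2.COLOR_RGB2BGR),"w17")
```

```text
11.3 stand [0.0016 0.0007 0.0837] [-1.7977e+02 -2.0000e-02 -9.3420e+01] F [ 0.7 -0.6 -0.2] M [-0.07 -0.03  0.03] w 0.0564 j [ -3.7  19.9 -20.9   0.  -49.   90.3]
```

View pics/s17.png

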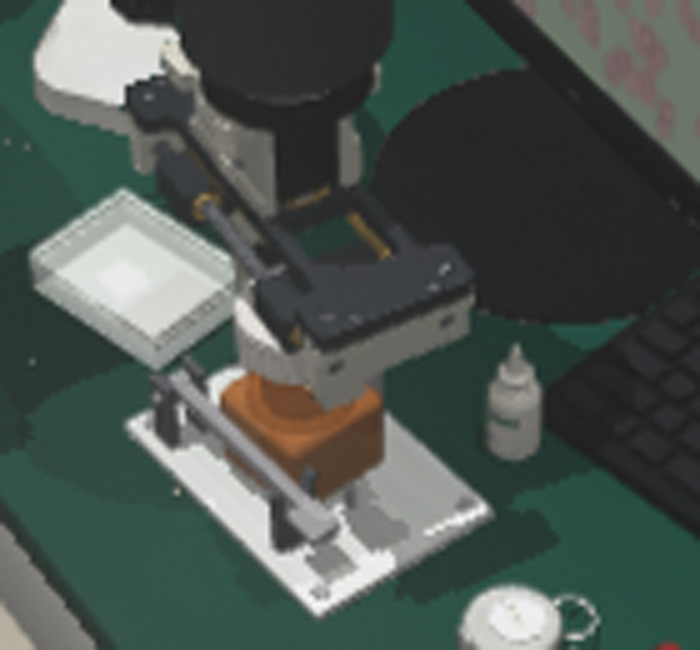

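View pics/w17.png

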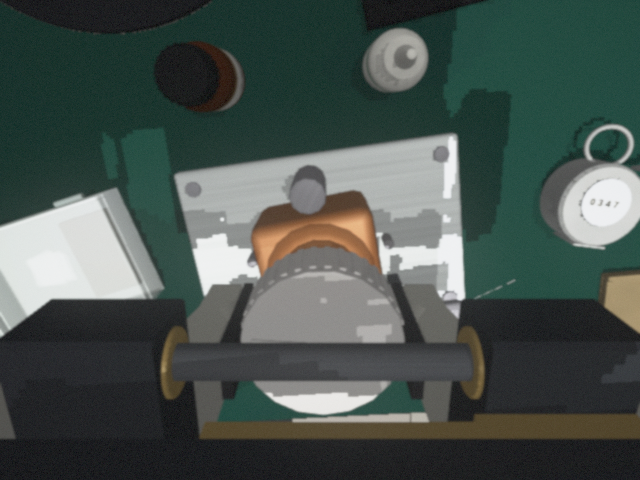

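Cap is coming off: it moves with the gripper, the jar stays down, the bar is in its catch (bar (180,385)–(330,525) in the crop). Lift the remainder.

step_arm([
  [0,0,0,0,0,-6,-1],
  [0,0,0,0,0,-7,-1],
  [0,0,0,0,0,-7,-1],
  [0,0,0,0,0,-6,-1],
  [0,0,0,0,0,0,-1],
  [0,0,0,0,0,0,-1],
])

```text
time_s: 12.0
tcp_pos: [0.5442, -0.2282, 0.1137]
eef_rot: [-179.6, -0.0, -93.5]
contact_force: [0.4, -0.2, -0.7]
gripper_width: 0.0568
```

Run:
```python
from jang import *
info();print(r.get_state()['tcp_pos'],r.get_state()['qd'].round(2))
save(crop(cv2.cvtColor(r.capture("scene"),cv2.COLOR_RGB2BGR),230,140,370,270,5),"s18")
save(cv2.cvtColor(r.capture("wrist"),cv2.COLOR_RGB2BGR),"w18")
```

```text
12.0 stand [0.0022 0.0003 0.1137] [-1.7959e+02 -4.0000e-02 -9.3490e+01] F [ 0.4 -0.2 -0.7] M [-0.06  0.01 -0.01] w 0.0568 j [ -3.8  17.9 -19.1   0.  -52.5  90.2]
[ 0.5441697  -0.22824481  0.11371745] [-0.04 -0.51  0.48  0.19 -0.11 -0.03]
```

View pics/s18.png

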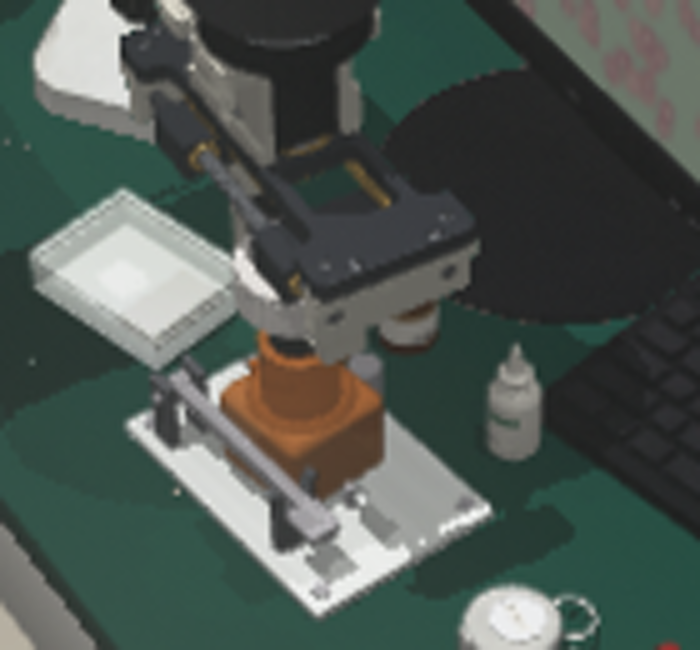

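View pics/w18.png

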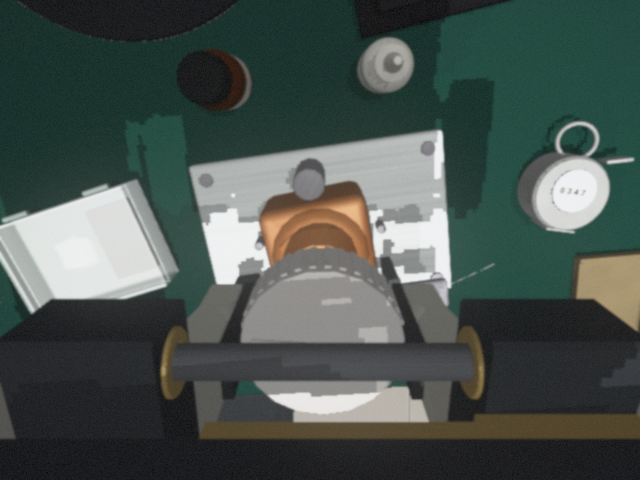

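step_arm([
  [0,0,0,0,0,-0.5,-1],
  [0,0,0,0,0,4.5,-1],
  [0,0,0,0,0,0,-1],
  [0,0,0,0,0,0,-1],
  [0,0,0,0,0,0,-1],
])

```text
time_s: 12.6
tcp_pos: [0.5434, -0.2281, 0.1078]
eef_rot: [-179.7, -0.0, -93.5]
contact_force: [0.3, 0.3, -0.1]
gripper_width: 0.0567
```

Run:
```python
from jang import *
info();print(r.get_state()['qd'].round(2))
np.save("w19.npy",cam("wrist")[3]);im=cv2.cvtColor(r.capture("wrist"),cv2.COLOR_RGB2BGR);save(crop(im,170,110,470,300,2.5),"c19")
```

```text
12.6 stand [0.0014 0.0005 0.1078] [-1.7975e+02 -3.0000e-02 -9.3490e+01] F [ 0.3  0.3 -0.1] M [-0.02  0.01  0.05] w 0.0567 j [ -3.8  18.3 -19.5   0.  -51.9  90.2]
[ 0.08  0.14  0.09  0.05 -0.02  0.09]
```

View pics/c19.png

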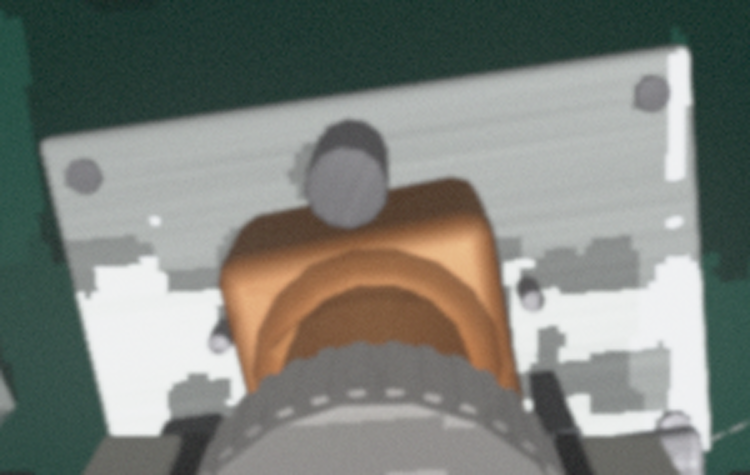

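Run:
```python
from plant import r
print(r.close_job())
```

```text
the job is handed in; nothing more can be done
None
```

I closed the drop bar, unscrewed the cap and lifted it straight off, then handed the job in at about 12.7 s. The hand-in gives no verdict, so what follows is from my own last checks.

- **Bar:** it was pressed until it seated (the wrist force rose to about 41 N vertically, 43 N in total, at TCP height 44 mm). The last scene picture, taken before the final 6 mm lowering, still shows it in its catch.
- **Turning:** I turned the gripper 82° counter-clockwise with 50 N grip. The cap turned with it, about 1.3 rad relative to the jar. The moment then dropped, and the cap lifted with almost no force.
- **Jar:** it took up its play against the bar and post, turning about 3–5° (0.06–0.08 rad by my image measurements). That is under the 0.15 rad limit, and it stayed seated. My readings at different moments disagreed by about 1°.
- **End state:** the cap is held level at 56.7 mm opening. From the TCP height, its rim is about 21 mm above the mouth and within about 2 mm of the stand's axis. The arm was still and the outside force was below 1 N. I could not measure the grip or cap–jar contact forces directly.
- **Bystanders:** I saw no shift in any picture of the bottles, the coverslip box or the tally counter; I did not measure them.

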